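Load the jar carrier over the step of the glassware bay

TASK

Bring the open wooden carrier with its two jars into the white raised bay without carrying it: lift only its leading end up onto the step, with the trailing end staying on the bench, then push it on over the step until it sits flat between the rails and right up against the backstop. Then swing the metal keeper bar fully shut behind it. Keep both jars standing in the carrier, do not tip it steeply, and leave the beaker, flask and bowl where they stand.

Things in the scene. Friction and masses are not known exactly. Their poses are not given: they have to be found in the camera images.
- bay: fixed white plastic bay. Origin: on the bench (z = 0) under the middle of its step edge; +x points into the bay (the way the carrier must travel), z up. Deck 18 mm above the bench, y -100 to 100 mm, square vertical step at x = 0. Two side rails 12 mm above the deck, inner faces at y = -65 and 65 mm, from x = 35 to 200 mm. Keeper post at x = 15, y = -80 mm, 16 mm thick, top 62 mm above the bench
- bay_step (a point): middle of the deck's step edge, on the deck surface (18 mm above the bay's origin). Pushed across this edge the carrier see-saws: its leading end rises until its middle has passed, then drops flat on the deck. A tool pressing hard on the trailing wall can bind it, leading end high; easing off lets it drop
- bay_stop (a point): middle of the foot of the backstop's face, on the deck (x = 200, y = 0, z = 18 mm in the bay's frame). The backstop is 160 mm wide and 40 mm high above the deck. At its ends, x = 213, y = -85 and 85 mm, stand two steel rods 12 mm thick, 300 mm high, joined by two crossbars 150 mm or more above the deck
- carrier: loose open-topped plywood carrier 170 mm long (x), 110 wide (y), 50 high, floor 6, walls 8 mm; 0.5 to 0.85 kg with its jars. Origin: centre of its underside; +x is its leading end, which starts 35 to 85 mm short of the step, roughly facing it. Dividers 36 mm high leave empty spaces at x = 22 to 77 and x = -77 to -44 mm; the jars stand in two cells between them
- carrier_front (a point): middle of the carrier's leading lower edge (x = 85, z = 0 mm in its frame)
- carrier_rear (a point): middle of the carrier's trailing lower edge (x = -85, z = 0 mm in its frame)
- carrier_front_rim (a point): middle of the top of the leading wall (x = 81, z = 50 mm in the carrier's frame); the wall is 8 mm thick here and can be pinched from above
- jar_a: loose glass jar with steel cap, 40 mm across, 56 mm high, standing in the carrier's cell on its +y side (top about 62 mm above the carrier's underside); origin: centre of its underside
- jar_b: the same jar in the cell on the carrier's -y side; origin: centre of its underside
- keeper (a joint): angle (rad) of the keeper bar about its upright post: 0 = fully shut across the bay's mouth; starts open at 1.9 to 2.2, pointing away from the bay. At angle q it points along (-sin q, cos q) in the bay's frame. Stops at 0 and 2.4; under 1 N at the knob; stays where left
- keeper_knob (a point): top of the black knob on the keeper bar, 115 mm from the post's axis: 14 mm thick, 28 high, top 86 mm above the bench. The aluminium bar is 12 mm thick, reaches 128 mm from the post's axis, from 40 to 58 mm above the bench. Shut, it spans x = 9 to 21 mm in the bay's frame; a carrier that is home begins at x = 30 mm
- beaker: bystander: empty glass beaker, 68 mm across, 85 mm high, beside the carrier on the side away from the robot; origin: centre of its underside
- flask: bystander: closed conical glass flask, 76 mm across, 96 mm high, beside the bay on the side away from the robot; origin: centre of its underside
- dish: bystander: white ceramic bowl, 110 mm across, 35 mm high, left of the bay; origin: centre of its underside
Things that resemble listed ones, but are neither listed nor needed, are in the scene too. Several things look just like the carrier: the one meant starts nearest to the robot's base.

How it is judged:
By the outcome, as a careful person would: the job done as asked, in the order asked, and still so for the second after the job is handed in, with the robot touching nothing.
It also fails if it takes over 72 s, if anything falls off the work surface, if the arm or the gripper's body presses on something with over 40 N, if the wrist force passes 120 N, or if a joint passes its speed limit or range.

ROBOT

A 6-joint arm with a two-finger parallel gripper is mounted at the origin on the work surface. World frame = base frame: x ahead of the robot, y to its left, z up, the work surface at z = 0. Lengths are in mm, angles in degrees, forces in N, time in s.
With the tool pointing down it reaches from about 300 to 750 mm from the base axis. Payload 8.5 kg.
Tool frame: the origin (TCP) lies on the centre line of the jaws, within the pads' length; the fingertips stand 19 mm ahead of it and the grasp point (between the pads) is the TCP (env.tcp_to_tips is the distance from the TCP to the fingertips, in mm); z points along the fingers, y is the direction in which the jaws open and shut (so a half turn about z gives the same grasp; the last joint's range is limited). The gripper opens to 85 mm and grips with 20 to 120 N. Pads are 22 mm wide; open, the fingers measure 114 mm over their backs; the gripper's body (76 mm by 85 mm) begins 54 mm behind the grasp point. The pads swing forward as they close: fully open they stand 13 mm farther back than shut.
Start: joints at [-88.998, 21.807, 74.336, -0, 83.858, -12.336], TCP at [126.882, -535.146, 250.322] pointing down, gripper open.
Joint ranges: [-178.18, 178.18], [-50.72, 133.34], [12.68, 142.11], [-81.47, 261.47], [9.98, 163.14], [-165.26, 165.26]. Speed limits (degrees/s): [136.94, 136.94, 180, 180, 180, 180].

INTERFACE

Orientations are given as [roll, pitch, yaw] about the fixed x, y, z axes, in that order (R = Rz(yaw) Ry(pitch) Rx(roll)).
In Python, from cell import env gives the robot as it stands. The module is installed in compiled form; this text tells all that it offers.
- The arm moves only by the tool move_arm, never from a script. Its argument "plan" is a list that holds one entry, the list of rows, each a list of 7 numbers: the shift along the world's x, y, z in mm, then the turn, a rotation vector about the world's x, y, z in degrees, then the closure in counts, from 0 (fully open) to 255 (shut). A call has 1 to 20 rows; each row is the pose to reach, as a shift and turn from the pose measured when the call began; what a row does not reach only later rows make up. A row lasts 1/12 s, in which the tool goes at most 41.7 mm and 7.16 degrees, less where a joint would pass 70% of its speed; a pose out of reach is approached as far as the arm can. A call with a gripper value outside its range is refused whole. The fingers move at their own pace and stop on an object; "force" is the grip in N (left out, the last holds). Time passes only in rows, so rows that repeat a pose let the fingers close. It gives the time, the measured TCP pose, the force and the opening at its end, in the units of the state.
- env.read_state(): the state, without advancing time (a new reading comes with each control period).
- env.camera(name): name is "scene" or "side" or "wrist"; returns a dict with "color" (384x512x3 uint8, red, green, blue), "fx", "fy", "cx", "cy" (pixels), "rvec" (rotation vector, rad) and "tvec" (3), from world to camera coordinates, as OpenCV has them; the wrist camera has in their place "tool_from_camera" (4x4, takes a point from camera to tool coordinates, whose origin is the TCP and whose axes are the flange's). Camera axes: x right, y down, z forward; pixel columns grow to the right and rows downward; lengths in mm; the calibration is good to about 2 mm. A picture is of the moment at which its call begins: read the wrist's pose just before it. There is no depth.
- env.job_done(): hands the job in, once; it reports no verdict.
Trained networks look in a picture, given as the dict that the camera call returned (one of the last four; its "shot" number tells which), for a name from the list of things; names that differ only in an ending like _2 or _b are one class to them, and where a whole thing is asked for, a point or a joint stands for the part that bears it (a point fixed in the world has none). Each returns a list of dicts, best first, with "confidence" (0 to 1); they miss things now and then, are a little off and sometimes report something else, mostly with a low value. They report only what shows in the picture. A call takes as long as a camera call. They do not tell look-alikes from the thing itself.
- env.recognise(picture, name): "uv" ([column, row] in pixels, amid what is visible of it).
The state is a dict: "clock": time; "q": joint angles; "joint_vel": joint speeds; "tau": joint torques, N m; "eef_pos": TCP position; "eef_rot": TCP orientation; "contact_force": force on the tool from outside, world axes, zero at the start; "wrist_torque": the same for the moment, N m; "finger_gap": finger opening in mm.
Only numpy, scipy, OpenCV 4.12 (cv2) and the standard library are available. Lean on these libraries where they do the work, as an engineer would, in place of code of your own. Each camera call takes 0.05 s, during which the arm holds its last target.

## Working session

There is one attempt and no reset: what is moved stays moved. The work goes in short steps, Python scripts to look and compute and a tool call to move; the robot and the scene stay as the last step left them, time stands still between calls to the robot, and variables do not carry over. Pictures are saved under pics/ and viewed, and the job is handed in when it is done.

Besides the shell and the picture viewer there is one more tool, called after ">>>" as a command line: name --argument value ..., lists and objects as JSON in quotes. move_arm: Moves the arm, as the interface text tells. Its arguments: {"type":"object","properties":{"plan":{"type":"array"},"force":{"type":"number"}},"required":["plan"]}

```bash
mkdir -p pics; ls; cat > h.py <<'E'
import numpy as np, cv2
from cell import env
def save(p,name):
    cv2.imwrite('pics/'+name+'.png',cv2.cvtColor(p['color'],cv2.COLOR_RGB2BGR))
def cam(p,st=None):
    K=np.array([[p['fx'],0,p['cx']],[0,p['fy'],p['cy']],[0,0,1.]])
    if 'rvec' in p:
        R=cv2.Rodrigues(np.array(p['rvec'],float))[0];t=np.array(p['tvec'],float).ravel()
    else:
        from scipy.spatial.transform import Rotation as Ro
        Rt=Ro.from_euler('xyz',st['eef_rot'],degrees=True).as_matrix()
        T=np.eye(4);T[:3,:3]=Rt;T[:3,3]=st['eef_pos']
        M=np.linalg.inv(T@np.array(p['tool_from_camera']));R=M[:3,:3];t=M[:3,3]
    return K,R,t
def back(c,uv,z):
    K,R,t=c
    d=R.T@np.linalg.inv(K)@np.array([uv[0],uv[1],1.]);o=-R.T@t
    return o+d*(z-o[2])/d[2]
def proj(c,P):
    K,R,t=c
    q=(np.atleast_2d(P)@R.T+t)@K.T
    return q[:,:2]/q[:,2:]
E
python3 - <<'E'
from h import *
st=env.read_state();print(st)
for n in ['scene','side','wrist']:
    p=env.camera(n);save(p,n+'0')
    c=cam(p,st);print(n,'campos',(-c[1].T@c[2]).round(),'fwd',c[1][2].round(2))
    for k in ['carrier','bay','keeper','keeper_knob','jar_a','beaker','flask','dish','carrier_front_rim','bay_step','bay_stop']:
        try:r=env.recognise(p,k)
        except Exception as e: print(k,e);continue
        print(k,[(np.round(x['uv']).astype(int).tolist(),round(x['confidence'],2)) for x in r])
E
```

```text
pics
{'clock': 0.0, 'q': array([-8.89995899e+01,  2.18408163e+01,  7.43867698e+01, -1.72922391e-03,
        8.38556899e+01, -1.23361900e+01]), 'joint_vel': array([ 0.04020267,  0.04332888,  0.03957435,  0.09782735, -0.01056171,
        0.06190625]), 'tau': array([-5.14039966e-04, -4.48455763e+01, -2.31281966e+01, -3.13714472e-04,
        4.72473344e-03, -2.29900280e-05]), 'eef_pos': array([ 126.851188  , -534.89363481,  249.70150799]), 'eef_rot': array([-1.79918279e+02, -1.61123936e-02,  1.33367749e+01]), 'contact_force': array([-0.55282616, -0.21209116,  0.13346267]), 'wrist_torque': array([ 0.04062577,  0.01811039, -0.00368929]), 'finger_gap': 85.24960348532957}
scene campos [1485. -584.  949.] fwd [-0.68  0.4  -0.61]
carrier [([180, 227], 0.69), ([112, 216], 0.61), ([240, 207], 0.58)]
bay [([296, 181], 0.65)]
keeper [([268, 209], 0.7), ([242, 209], 0.51)]
keeper_knob [([270, 202], 0.63), ([241, 207], 0.23)]
jar_a [([241, 210], 0.65), ([231, 196], 0.57), ([242, 202], 0.42)]
beaker [([243, 236], 0.63)]
flask [([322, 197], 0.62)]
dish [([344, 155], 0.73), ([237, 209], 0.56)]
carrier_front_rim [([112, 214], 0.78), ([240, 208], 0.59)]
bay_step [([295, 177], 0.86)]
bay_stop [([294, 181], 0.88)]
side campos [  100. -1016.  1092.] fwd [ 0.29  0.66 -0.69]
carrier [([249, 348], 0.75), ([282, 270], 0.68), ([218, 164], 0.18)]
bay [([219, 164], 0.68)]
keeper [([259, 152], 0.59)]
keeper_knob [([275, 179], 0.81)]
jar_a [([264, 210], 0.75), ([250, 213], 0.58)]
beaker [([315, 207], 0.94)]
flask [([258, 149], 0.98)]
dish [([177, 114], 0.52)]
carrier_front_rim [([249, 350], 0.98), ([282, 274], 0.82), ([256, 217], 0.73)]
bay_step [([218, 166], 0.76)]
bay_stop [([217, 164], 0.76), ([253, 216], 0.27), ([175, 111], 0.18)]
wrist campos [ 205. -517.  374.] fwd [-0.31 -0.07 -0.95]
carrier [([252, 20], 0.82)]
bay []
keeper []
keeper_knob []
jar_a []
beaker []
flask []
dish []
carrier_front_rim [([249, 19], 0.89)]
bay_step []
bay_stop []
```

View pics/scene0.png

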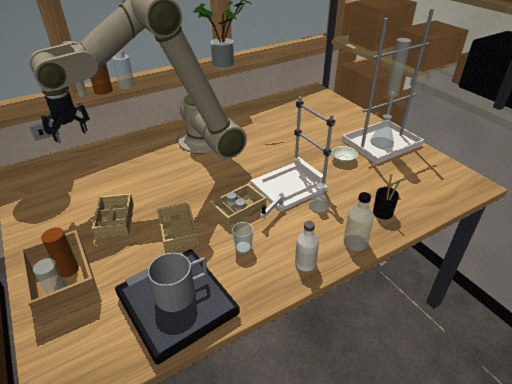

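View pics/side0.png

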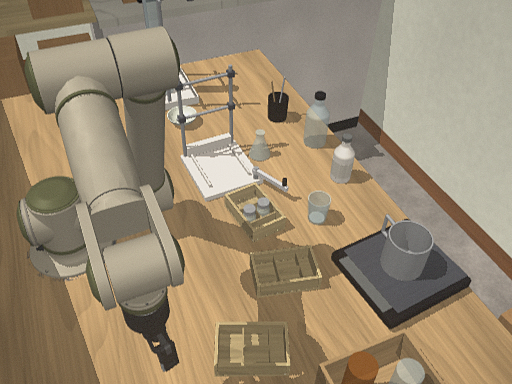

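Scene view: the carrier-like objects are at (240,205), which holds jars and is closest to the base and the bay, (178,227), which is empty, (112,216), and a larger box at (60,270). I choose (240,205), which is (256,212) in the side view. Next I'll check it in close crops.

```bash
python3 - <<'E'
from h import *
a=cv2.imread('pics/scene0.png')[140:260,190:350];cv2.imwrite('pics/sc_crop.png',cv2.resize(a,None,fx=5,fy=5,interpolation=cv2.INTER_CUBIC))
a=cv2.imread('pics/side0.png')[120:240,170:330];cv2.imwrite('pics/si_crop.png',cv2.resize(a,None,fx=5,fy=5,interpolation=cv2.INTER_CUBIC))
E
```

```text
(no output)
```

View pics/sc_crop.png

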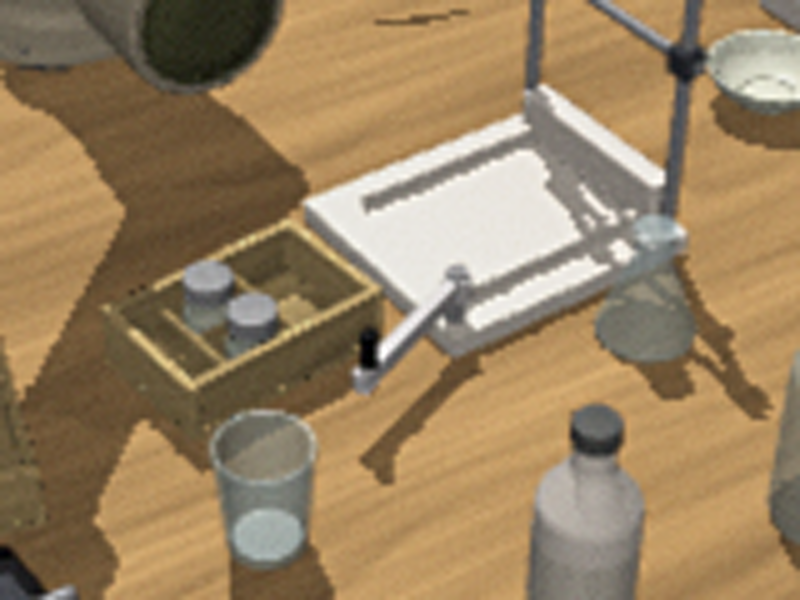

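View pics/si_crop.png

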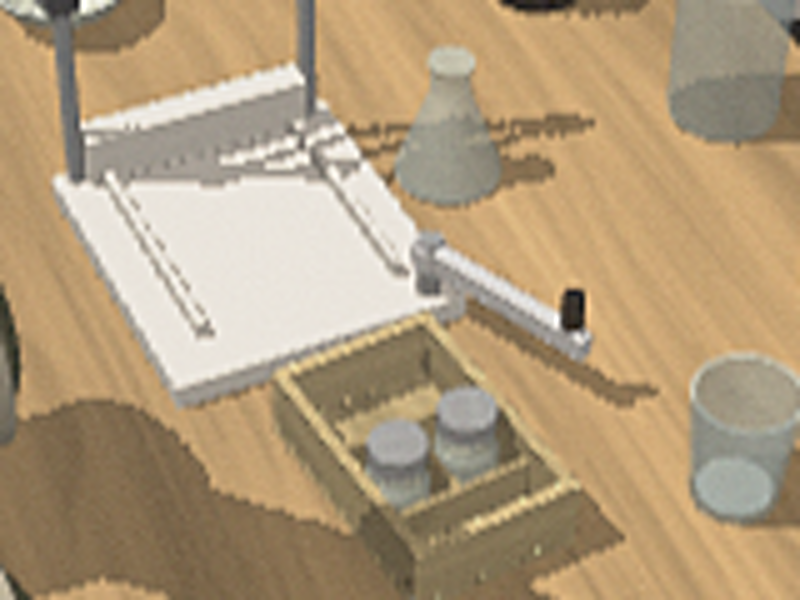

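```bash
cat > fit0.py <<'E'
from h import *
from scipy.optimize import least_squares
ps,pd=env.camera('scene'),env.camera('side')
C={'s':cam(ps),'d':cam(pd)}
off={'s':(190,140),'d':(170,120)}
def px(k,u,v): return np.array([u/5+off[k][0]-.4,v/5+off[k][1]-.4])
def T(x,y,a,P):
    c,s=np.cos(a),np.sin(a);return np.array([x+c*P[0]-s*P[1],y+s*P[0]+c*P[1],P[2]])
car=[('s',(85,55,50),(295,220)),('s',(85,-55,50),(382,290)),('s',(-85,-55,50),(193,385)),('s',(-85,55,50),(103,308)),
('d',(85,55,50),(275,377)),('d',(85,-55,50),(435,318)),('d',(-85,-55,50),(578,487)),('d',(-85,55,50),(412,550))]
def f(p,obs=car):
    return np.concatenate([proj(C[k],T(*p[:3],P))[0]-px(k,*u) for k,P,u in obs])
r=least_squares(f,[400,-100,1.5],x_scale=[100,100,1],loss='soft_l1');print('carrier',r.x[:2],np.degrees(r.x[2]),r.fun.round(1))
def g(p):
    x,y,a,L,q=p
    kn=(15-115*np.sin(q),-80+115*np.cos(q),86)
    obs=[('s',(0,100,18),(303,205)),('s',(0,-100,18),(455,345)),('d',(0,100,18),(180,392)),('s',(15,-80,62),(457,270)),('d',(15,-80,62),(430,240)),
    ('d',(L,100,18),(57,185)),('s',kn,(369,332)),('d',kn,(573,293)),('s',(35,-65,30),(470,293)),('s',(35,65,30),(365,200)),('d',(35,65,30),(205,330)),('d',(200,80,58),(85,127)),('d',(200,-80,58),(300,70))]
    return f(p,obs)
r=least_squares(g,[400,100,1.5,220,2],x_scale=[100,100,1,100,1],loss='soft_l1');print('bay',r.x[:2],np.degrees(r.x[2]),r.x[3:],'\n',r.fun.reshape(-1,2).round(1))
for n in ['beaker','flask','dish']:
    for k,p,z in [('s',ps,40),('d',pd,40)]:
        for x in env.recognise(p,n)[:1]: print(n,k,back(C[k],x['uv'],z if n!='dish' else 20).round())
E
python3 fit0.py
```

```text
carrier [518.75748243 -93.44412834] 96.43408210279709 [-0.1 -0.5  0.7  0.3 -1.1  1.  -0.4 -0.2 -0.3 -1.7 -0.6 -1.9  0.4 -0.1
  0.2  1.2]
bay [504.9987581   26.29174167] 93.63088344635288 [213.55423224   1.93544356] 
 [[-0.  -0.3]
 [ 0.4 -0.8]
 [-0.2 -0.5]
 [ 0.3  0.2]
 [ 0.1 -0.6]
 [-0.5  0.3]
 [-0.1  0.1]
 [ 0.2  0.2]
 [-0.6 -1.6]
 [-0.  -0.5]
 [ 0.6 -1.4]
 [ 0.1  3.3]
 [ 1.3  1.7]]
beaker s [ 670. -160.   40.]
beaker d [ 692. -172.   40.]
flask d [638. 144.  40.]
dish s [452. 449.  20.]
dish d [453. 456.  20.]
```

>>> move_arm --plan '[[[390,495,50,0,0,-7,150],[390,495,50,0,0,-7,150],[390,495,50,0,0,-7,150],[390,495,50,0,0,-7,150],[390,495,50,0,0,-7,150],[390,495,50,0,0,-7,150],[390,495,50,0,0,-7,150],[390,495,50,0,0,-7,150],[390,495,50,0,0,-7,150],[390,495,50,0,0,-7,150],[390,495,50,0,0,-7,150],[390,495,50,0,0,-7,150],[390,495,50,0,0,-7,150],[390,495,50,0,0,-7,150],[390,495,50,0,0,-7,150],[390,495,50,0,0,-7,150],[390,495,50,0,0,-7,150],[390,495,50,0,0,-7,150]]]' --force 40

```text
clock: 3.7
eef_pos: [516.6, -40.3, 300.0]
eef_rot: [180.0, 0.0, 6.4]
contact_force: [-0.4, 0.0, -0.2]
finger_gap: 35.1
```

```bash
python3 - <<'E'
from h import *
st=env.read_state()
p=env.camera('wrist');save(p,'w1');c=cam(p,st)
a=cv2.imread('pics/w1.png');cv2.imwrite('pics/w1b.png',cv2.resize(a,None,fx=1.56,fy=1.56,interpolation=cv2.INTER_CUBIC))
np.savez('w1.npz',K=c[0],R=c[1],t=c[2])
def T(x,y,a,P):
    P=np.array(P,float);a=np.radians(a);co,s=np.cos(a),np.sin(a);return np.c_[x+co*P[:,0]-s*P[:,1],y+s*P[:,0]+co*P[:,1],P[:,2]]
car=T(518.76,-93.44,96.43,[(85,55,50),(85,-55,50),(-85,-55,50),(-85,55,50)])
print(proj(c,car).round())
print(proj(c,T(505,26.3,93.63,[(0,100,18),(0,-100,18),(15,-80,62),(15-115*np.sin(1.935),-80+115*np.cos(1.935),86)])).round())
E
```

```text
[[233. 203.]
 [230. 120.]
 [368. 120.]
 [359. 203.]]
[[208. 224.]
 [208.  82.]
 [189.  98.]
 [285.  63.]]
```

View pics/w1b.png

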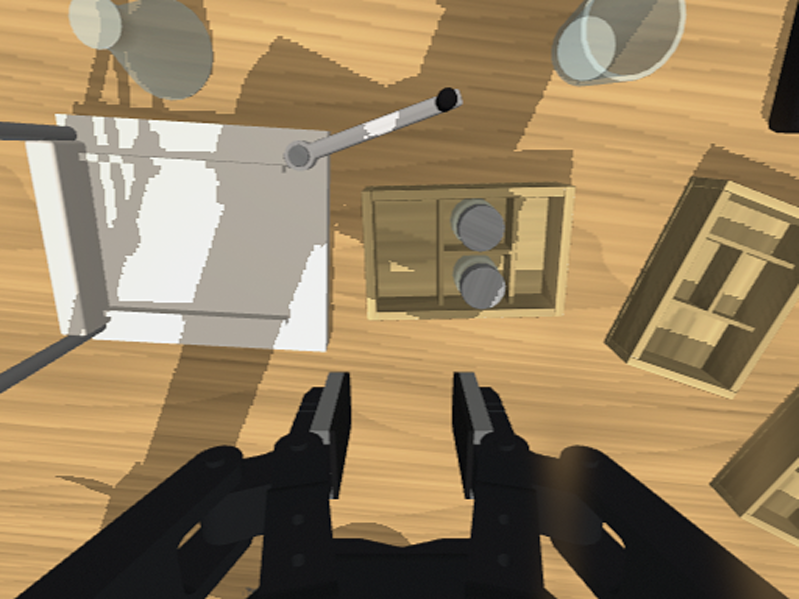

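The wrist view agrees with the fit. The carrier's rim corners are at (367,320), (362,186), (575,185) and (563,316), the step edge is at column 328, the post at (298,156) and the knob at (448,99). I'll refine the pose with these.

```bash
python3 - <<'E'
from h import *
from scipy.optimize import least_squares
d=np.load('w1.npz');c=(d['K'],d['R'],d['t'])
def T(x,y,a,P):
    P=np.array(P,float);co,s=np.cos(a),np.sin(a);return np.c_[x+co*P[:,0]-s*P[:,1],y+s*P[:,0]+co*P[:,1],P[:,2]]
ob=np.array([(367,320),(362,186),(575,185),(563,316)])/1.5625
f=lambda p:(proj(c,T(*p,[(85,55,50),(85,-55,50),(-85,-55,50),(-85,55,50)]))-ob).ravel()
r=least_squares(f,[518,-93,1.68],x_scale=[100,100,1]);print(r.x[:2],np.degrees(r.x[2]),r.fun.round(1))
print('rim',T(*r.x,[(81,0,50)]))
ob=np.array([(327,351),(328,130),(298,156),(63,335),(28,142)])/1.5625
f=lambda p:(proj(c,T(*p,[(0,100,18),(0,-100,18),(15,-80,62)]))-ob[:3]).ravel()
r=least_squares(f,[505,26,1.63],x_scale=[100,100,1]);print(r.x[:2],np.degrees(r.x[2]),r.fun.round(1))
k=back(c,np.array((448,99))/1.5625,86);b=r.x
dx=k[:2]-T(*b,[(15,-80,0)])[0,:2];print(k,np.hypot(*dx),np.degrees(np.arctan2(dx[1],dx[0]))-90-0+0, 'q',np.degrees(np.arctan2(dx[1],dx[0])-b[2])-90)
E
```

```text
[519.34658102 -94.79956972] 97.09118411046633 [-0.4 -1.1 -0.5  1.2  1.  -0.1 -0.1 -0.1]
rim [[509.34722913 -14.41914323  50.        ]]
[503.86415701  24.45014573] 93.27844438342923 [-0.   0.3 -0.3  0.2  0.3 -0.4]
[631.16059879 -59.70857309  86.        ] 114.3987216026586 -155.03414314530949 q -248.31258752873873
```

>>> move_arm --plan '[[[-7,27,-40,0,0,0,150],[-7,27,-80,0,0,0,150],[-7,27,-120,0,0,0,150],[-7,27,-160,0,0,0,150],[-7,27,-200,0,0,0,150],[-7,27,-230,0,0,0,150],[-7,27,-250,0,0,0,150],[-7,27,-262,0,0,0,150],[-7,27,-262,0,0,0,150]]]'

```text
clock: 4.5
eef_pos: [507.6, -15.3, 36.2]
eef_rot: [-179.9, 0.3, 6.2]
contact_force: [0.2, 0.5, -0.3]
finger_gap: 35.2
```

```bash
python3 - <<'E'
from h import *
p=env.camera('wrist');save(p,'w2')
p=env.camera('side')['color'][110:250,160:340];cv2.imwrite('pics/s2.png',cv2.cvtColor(cv2.resize(p,None,fx=4,fy=4,interpolation=cv2.INTER_CUBIC),cv2.COLOR_RGB2BGR))
E
```

```text
(no output)
```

View pics/w2.png

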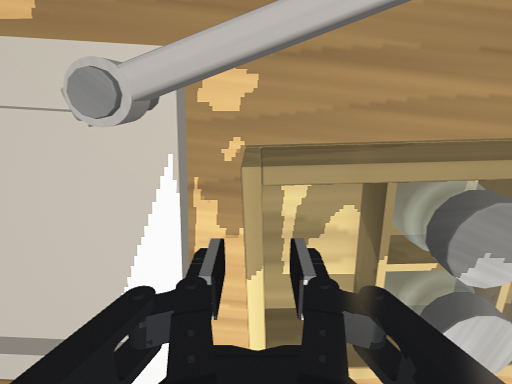

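View pics/s2.png

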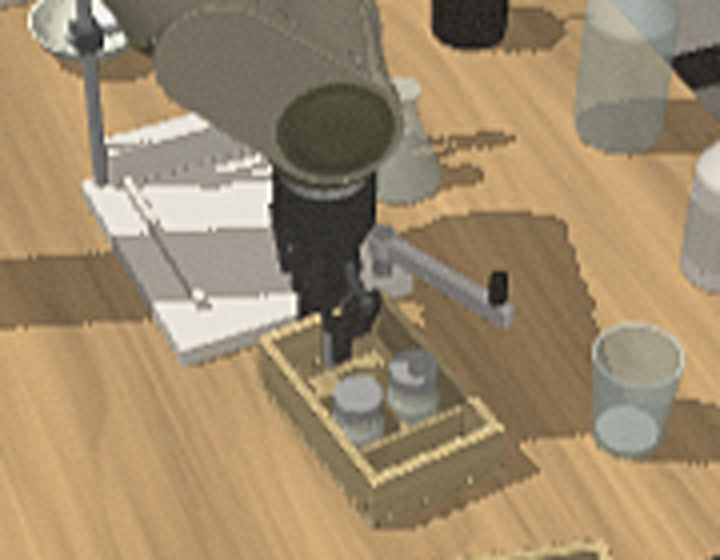

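The leading wall, at column 255, sits between the two pads at about columns 218 and 300. Closing the grip now.

>>> move_arm --plan '[[[0,0,0,0,0,0,200],[0,0,0,0,0,0,255],[0,0,0,0,0,0,255],[0,0,0,0,0,0,255],[0,0,0,0,0,0,255]]]' --force 40

```text
clock: 5.02
eef_pos: [509.8, -15.5, 40.0]
eef_rot: [179.9, -0.1, 6.2]
contact_force: [-0.4, -1.6, 7.2]
finger_gap: 7.7
```

>>> move_arm --plan '[[[0.2,-1.6,5.1,1.8,0.2,0,255],[0.4,-3.3,10.2,3.6,0.4,0,255],[0.6,-4.9,15.3,5.3,0.7,0,255],[0.8,-6.6,20.4,7.1,0.9,0,255],[1,-8.2,25.5,8.9,1.1,0,255],[1,-8.2,25.5,8.9,1.1,0,255],[1,-8.2,25.5,8.9,1.1,0,255]]]'

```text
clock: 5.6
eef_pos: [510.7, -24.0, 65.4]
eef_rot: [-171.2, 0.0, 6.1]
contact_force: [0.4, -1.1, -4.4]
finger_gap: 7.5
```

```bash
python3 - <<'E'
from h import *
for n in ['side','scene']:
    p=env.camera(n)['color'];p=p[110:250,160:340]
    cv2.imwrite('pics/l3%s.png'%n,cv2.cvtColor(cv2.resize(p,None,fx=4,fy=4,interpolation=cv2.INTER_CUBIC),cv2.COLOR_RGB2BGR))
E
```

```text
(no output)
```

View pics/l3side.png

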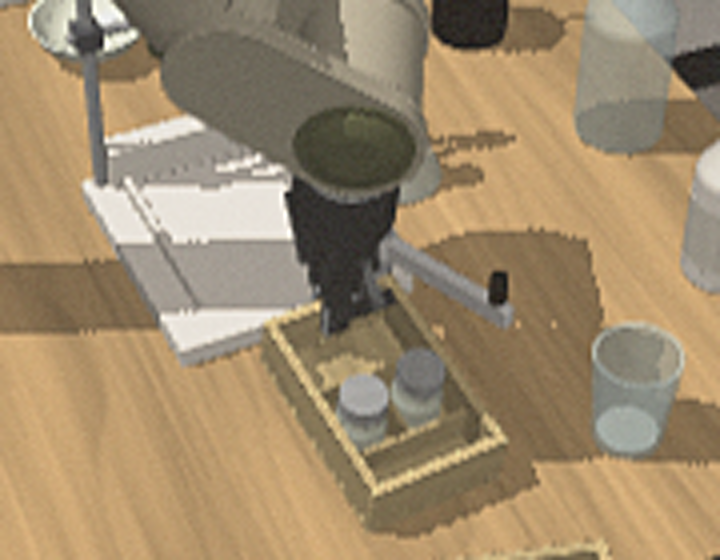

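View pics/l3scene.png

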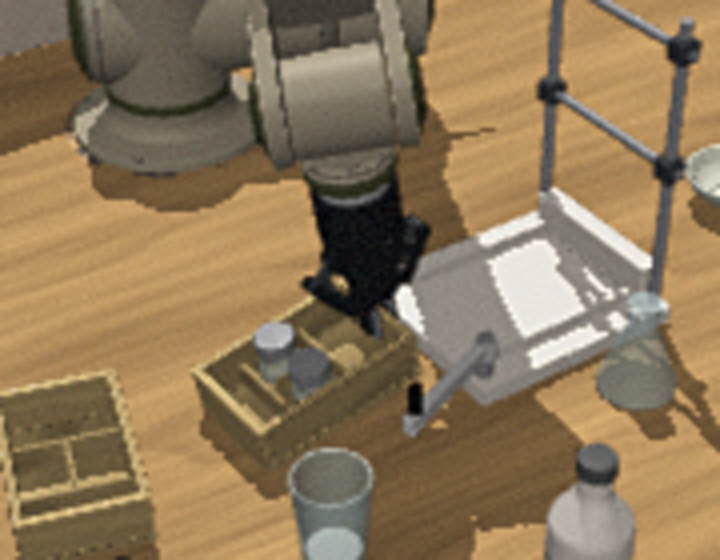

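The leading end is raised about 25 mm, the trailing end is on the bench and the jars are standing. Next I drag it forward over the step and square it up.

>>> move_arm --plan '[[[-0.5,5,0,0,0,-0.2,255],[-1.1,11,0,0,0,-0.5,255],[-1.7,17,0,0,0,-0.8,255],[-2.3,23,0,0,0,-1,255],[-2.9,29,0,0,0,-1.3,255],[-3.5,35,0,0,0,-1.6,255],[-4.1,41,0,0,0,-1.9,255],[-4.7,47,0,0,0,-2.2,255],[-5.3,53,0,0,0,-2.5,255],[-5.9,59,0,0,0,-2.7,255],[-6.5,65,0,0,0,-3,255],[-7.1,71,0,0,0,-3.3,255],[-7.5,75,0,0,0,-3.3,255],[-7.5,75,0,0,0,-3.3,255]]]'

```text
clock: 6.87
eef_pos: [502.8, 52.4, 65.3]
eef_rot: [-171.1, 0.1, 2.9]
contact_force: [-0.4, 1.1, -2.6]
finger_gap: 7.7
```

```bash
python3 - <<'E'
from h import *
print(env.read_state()['contact_force'])
p=env.camera('wrist');save(p,'w4')
p=env.camera('scene')['color'];p=p[110:250,160:340]
cv2.imwrite('pics/l4.png',cv2.cvtColor(cv2.resize(p,None,fx=4,fy=4,interpolation=cv2.INTER_CUBIC),cv2.COLOR_RGB2BGR))
E
```

```text
[-0.40103511  1.06326466 -2.57470174]
```

View pics/w4.png

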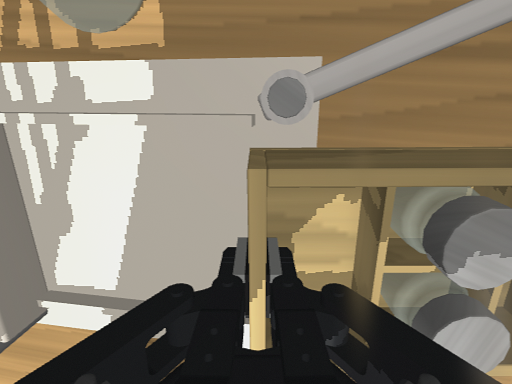

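View pics/l4.png

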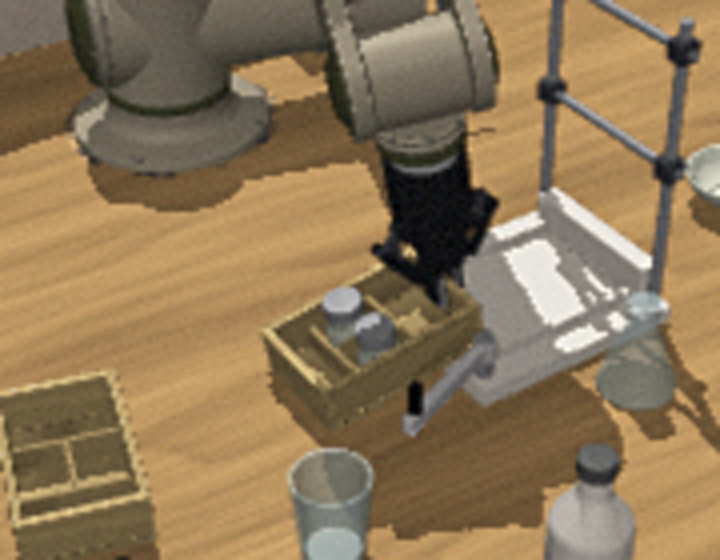

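>>> move_arm --plan '[[[0,0.4,-2,-0.7,0,0,255],[0,0.8,-4,-1.3,-0.1,0,255],[0,0.8,-4,-1.3,-0.1,0,255],[0,0.8,-4,-1.3,-0.1,0,220],[0,0.8,-4,-1.3,-0.1,0,190],[0,0.8,-4,-1.3,-0.1,0,170],[0,0.8,-4,-1.3,-0.1,0,170],[0,-1,8,-1.3,-0.1,0,170],[0,-4,30,-1.3,-0.1,0,170],[0,-9,65,-1.3,-0.1,0,170],[0,-13,95,-1.3,-0.1,0,170],[0,-13,95,-1.3,-0.1,0,170]]]'

```text
clock: 7.97
eef_pos: [505.2, 37.8, 165.4]
eef_rot: [-172.6, -0.5, 2.9]
contact_force: [0.7, 0.0, 0.7]
finger_gap: 28.4
```

```bash
python3 - <<'E'
from h import *
st=env.read_state();p=env.camera('wrist');c=cam(p,st);np.savez('w5.npz',K=c[0],R=c[1],t=c[2])
cv2.imwrite('pics/w5.png',cv2.cvtColor(cv2.resize(p['color'],None,fx=1.5625,fy=1.5625,interpolation=cv2.INTER_CUBIC),cv2.COLOR_RGB2BGR))
p=env.camera('scene')['color'];p=p[110:250,160:340]
cv2.imwrite('pics/l5.png',cv2.cvtColor(cv2.resize(p,None,fx=4,fy=4,interpolation=cv2.INTER_CUBIC),cv2.COLOR_RGB2BGR))
E
```

```text
(no output)
```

View pics/w5.png

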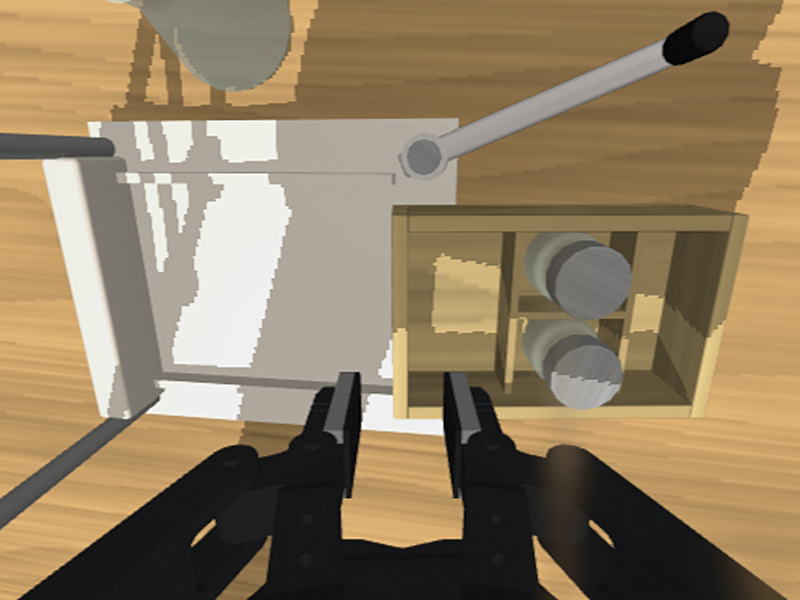

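View pics/l5.png

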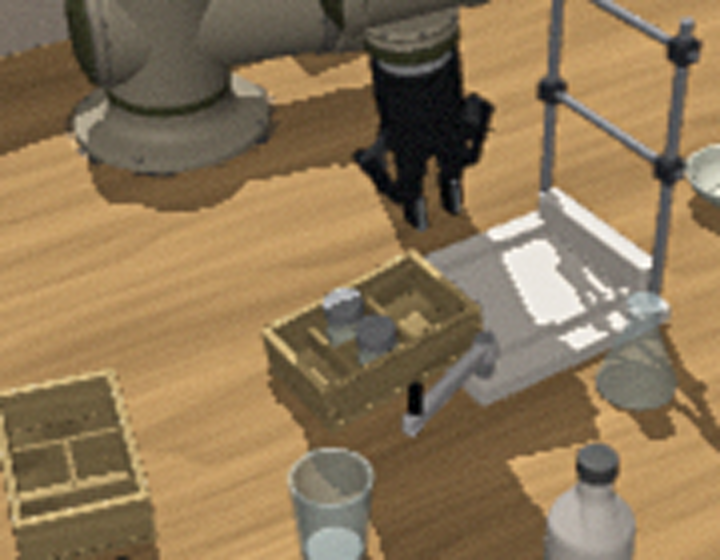

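```bash
cat > fit1.py <<'E'
from h import *
from scipy.optimize import least_squares
def fitc(f,ob,tilt=None):
    d=np.load(f);c=(d['K'],d['R'],d['t'])
    P=np.array([(170,55,50),(170,-55,50),(0,-55,50),(0,55,50)],float)
    def T(p):
        x,y,a,t=p if tilt is None else (*p[:3],tilt); z0=0
        X=P[:,0]*np.cos(t)-P[:,2]*np.sin(t);Z=P[:,0]*np.sin(t)+P[:,2]*np.cos(t)
        return np.c_[x+np.cos(a)*X-np.sin(a)*P[:,1],y+np.sin(a)*X+np.cos(a)*P[:,1],Z+z0]
    r=least_squares(lambda p:(proj(c,T(p))-np.array(ob)/1.5625).ravel(),[510,-100,1.63,.12],x_scale=[100,100,1,1])
    B=np.radians(93.45);d=r.x[:2]-[504.4,25.4]
    bx=d[0]*np.cos(B)+d[1]*np.sin(B);by=-d[0]*np.sin(B)+d[1]*np.cos(B)
    print('rear world',r.x[:2].round(1),'yaw',np.degrees(r.x[2]).round(2),'tilt',np.degrees(r.x[3]).round(2),'rear in bay',bx.round(1),by.round(1),r.fun.round(1))
fitc('w5.npz',[(393,418),(393,205),(747,214),(703,417)])
E
python3 fit1.py
```

```text
rear world [ 509.9 -105.5] yaw 91.95 tilt 9.35 rear in bay -131.0 2.4 [-1.8 -0.3 -0.4  2.   3.  -0.8 -1.3 -0.6]
```

```bash
python3 - <<'E'
from h import *
from scipy.spatial.transform import Rotation as Ro
st=env.read_state();c=Ro.from_euler('xyz',st['eef_rot'],degrees=True)
t=Ro.from_euler('xyz',[180,0,93.45],degrees=True);print(st['eef_pos'],st['eef_rot'],(t*c.inv()).as_rotvec(degrees=True))
d=np.load('w1.npz');w=(d['K'],d['R'],d['t'])
for uv in [(690,180),(607,345),(630,360),(800,208)]: print(uv,back(w,np.array(uv)/1.5625,50).round())
E
```

```text
[503.2282271   38.5719835  160.94659824] [-1.72490475e+02 -9.74115819e-02  2.90063311e+00] [-5.64932123 -6.15073926 90.40147172]
(690, 180) [ 598. -260.   50.]
(607, 345) [ 453. -231.   50.]
(630, 360) [ 441. -255.   50.]
(800, 208) [ 587. -355.   50.]
```

>>> move_arm --plan '[[[1,-15,0,-0.4,-0.5,7,120],[2,-30,0,-0.9,-1,14,80],[3,-45,0,-1.3,-1.4,21,75],[4,-60,0,-1.7,-1.9,28,75],[5,-75,0,-2.2,-2.4,35,75],[6,-90,0,-2.6,-2.9,42,75],[6,-105,0,-3.1,-3.3,49,75],[7,-120,0,-3.5,-3.8,56,75],[8,-135,0,-3.9,-4.3,63,75],[9,-150,0,-4.4,-4.8,70,75],[10,-165,0,-4.8,-5.2,77,75],[11,-180,0,-5.2,-5.7,84,75],[12,-187,0,-5.6,-6.2,90.4,75],[12,-187,0,-5.6,-6.2,90.4,75],[12,-187,-40,-5.6,-6.2,90.4,75],[12,-187,-80,-5.6,-6.2,90.4,75],[12,-187,-108,-5.6,-6.2,90.4,75],[12,-187,-114,-5.6,-6.2,90.4,75],[12,-187,-114,-5.6,-6.2,90.4,75]]]'

```text
clock: 9.65
eef_pos: [514.3, -147.5, 45.1]
eef_rot: [-179.8, -0.2, 93.3]
contact_force: [-0.7, -0.1, 0.5]
finger_gap: 60.2
```

```bash
python3 - <<'E'
from h import *
p=env.camera('wrist');save(p,'w6')
p=env.camera('side')['color'];p=p[110:250,160:340]
cv2.imwrite('pics/l6.png',cv2.cvtColor(cv2.resize(p,None,fx=4,fy=4,interpolation=cv2.INTER_CUBIC),cv2.COLOR_RGB2BGR))
E
```

```text
(no output)
```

View pics/w6.png

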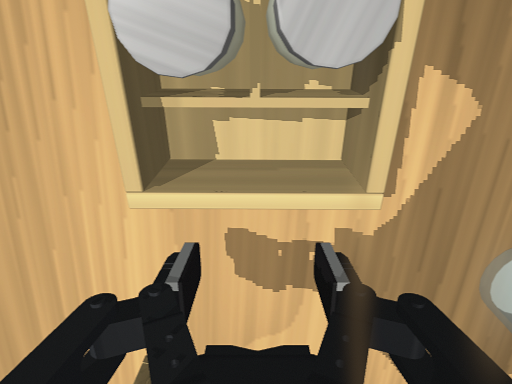

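View pics/l6.png

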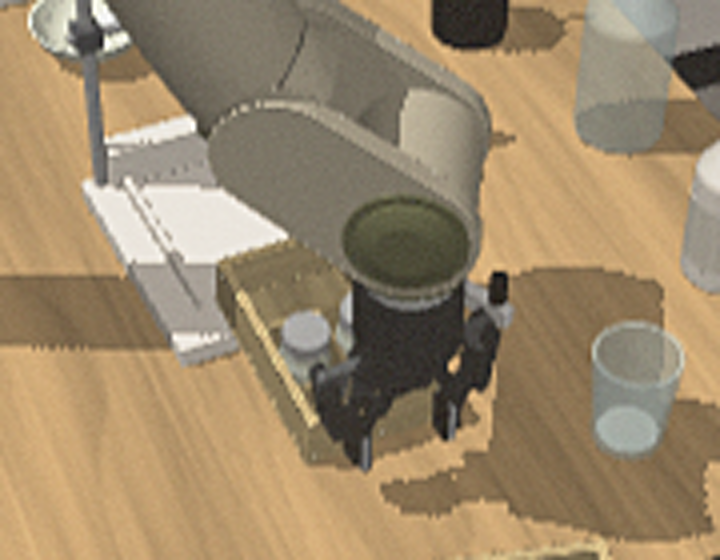

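>>> move_arm --plan '[[[-0.4,6,0,0,0,0,75],[-0.7,12,0,0,0,0,75],[-1,17,0,0,0,0,75],[-1.3,22,0,0,0,0,75],[-1.6,27,0,0,0,0,75],[-1.9,32,0,0,0,0,75],[-2.2,37,0,0,0,0,75],[-2.5,42,0,0,0,0,75],[-2.8,47,0,0,0,0,75],[-3.1,52,0,0,0,0,75],[-3.4,57,0,0,0,0,75],[-3.7,62,0,0,0,0,75],[-4,67,0,0,0,0,75],[-4.3,72,0,0,0,0,75]]]'

```text
clock: 10.92
eef_pos: [512.1, -76.9, 48.4]
eef_rot: [179.8, 0.1, 93.4]
contact_force: [0.5, -7.6, 1.4]
finger_gap: 60.3
```

```bash
cat > look.py <<'E'
from h import *
import sys
n=sys.argv[1]
print(env.read_state()['contact_force'].round(1))
p=env.camera('wrist')['color']; s=env.camera('scene')['color'][110:250,200:340]
p=cv2.resize(p,(400,300));s=cv2.resize(s,(300,300),interpolation=cv2.INTER_CUBIC)
cv2.imwrite('pics/%s.png'%n,cv2.cvtColor(np.hstack([p,s]),cv2.COLOR_RGB2BGR))
E
python3 look.py l7
```

```text
[ 0.5 -7.6  1.4]
```

View pics/l7.png

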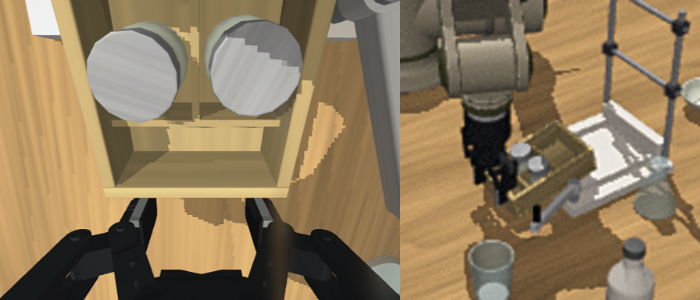

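>>> move_arm --plan '[[[-0.2,4,0,0,0,0,75],[-0.5,8,0,0,0,0,75],[-0.7,12,0,0,0,0,75],[-1,16,0,0,0,0,75],[-1.2,20,0,0,0,0,75],[-1,17,0,0,0,0,75],[-0.9,14,0,0,0,0,75],[-0.9,14,0,0,0,0,75]]]'

```text
clock: 11.68
eef_pos: [510.7, -62.3, 48.1]
eef_rot: [179.9, -0.0, 93.4]
contact_force: [-0.6, 0.1, -0.3]
finger_gap: 60.5
```

```bash
python3 look.py l8
```

```text
[-0.6  0.1 -0.3]
```

View pics/l8.png

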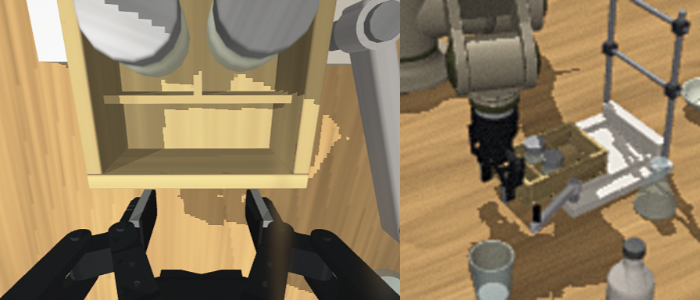

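The carrier has dropped flat on the deck with both jars standing. Pushing on.

>>> move_arm --plan '[[[-0.3,5,0,0,0,0,75],[-0.6,10,0,0,0,0,75],[-0.9,15,0,0,0,0,75],[-1.2,20,0,0,0,0,75],[-1.5,25,0,0,0,0,75],[-1.8,30,0,0,0,0,75],[-2.1,35,0,0,0,0,75],[-2.4,40,0,0,0,0,75],[-2.7,45,0,0,0,0,75],[-3,50,0,0,0,0,75],[-3.3,55,0,0,0,0,75],[-3.6,60,0,0,0,0,75],[-3.9,65,0,0,0,0,75],[-4.2,70,0,0,0,0,75],[-4.5,75,0,0,0,0,75],[-4.8,80,0,0,0,0,75],[-5.1,85,0,0,0,0,75],[-5.2,87,0,0,0,0,75]]]'

```text
clock: 13.28
eef_pos: [505.4, 25.7, 48.1]
eef_rot: [179.9, -0.0, 93.4]
contact_force: [-0.7, -2.4, -1.4]
finger_gap: 60.1
```

```bash
python3 look.py l9
```

```text
[-0.7 -2.4 -1.4]
```

View pics/l9.png

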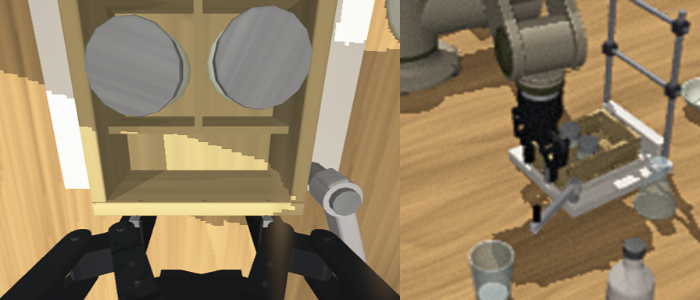

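>>> move_arm --plan '[[[-0.2,4,0,0,0,0,75],[-0.5,8,0,0,0,0,75],[-0.7,11,0,0,0,0,75],[-0.8,14,0,0,0,0,75],[-0.9,15,0,0,0,0,75],[-0.9,15,0,0,0,0,75]]]'

```text
clock: 13.88
eef_pos: [504.5, 40.9, 48.2]
eef_rot: [179.9, -0.1, 93.4]
contact_force: [-0.9, -0.8, -0.6]
finger_gap: 60.4
```

>>> move_arm --plan '[[[-0.1,1.5,0,0,0,0,75],[-0.2,3,0,0,0,0,75],[-0.2,4,0,0,0,0,75]]]'

```text
clock: 14.13
eef_pos: [504.3, 44.7, 48.2]
eef_rot: [179.9, -0.0, 93.4]
contact_force: [-0.3, -12.9, 0.2]
finger_gap: 60.4
```

```bash
python3 look.py l10
```

```text
[ -0.3 -12.9   0.2]
```

View pics/l10.png

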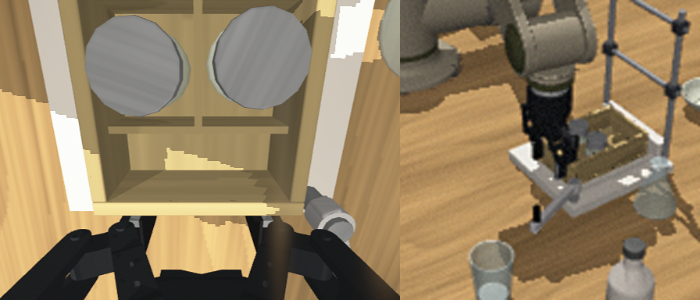

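Force has risen to 12.9 N at bay x≈19, which matches reaching the backstop. I'll give one small seating push, then back off.

>>> move_arm --plan '[[[0,1,0,0,0,0,75],[-0.1,1.5,0,0,0,0,75],[-0.1,1.5,0,0,0,0,75]]]'

```text
clock: 14.48
eef_pos: [504.2, 44.8, 48.2]
eef_rot: [179.9, 0.1, 93.4]
contact_force: [-2.0, -13.1, -0.0]
finger_gap: 60.4
```

>>> move_arm --plan '[[[0.6,-10,0,0,0,0,75],[1.5,-25,0,0,0,0,75],[2.4,-40,30,0,0,0,120],[2.4,-40,70,0,0,0,200],[2.4,-40,110,0,0,0,255],[2.4,-20,150,0,0,0,255],[2.4,0,180,0,0,0,255],[2.4,10,200,0,0,0,255],[2.4,10,200,0,0,0,255],[2.4,10,200,0,0,0,255]]]'

```text
clock: 15.32
eef_pos: [506.6, 55.1, 248.8]
eef_rot: [179.8, 0.1, 93.5]
contact_force: [0.1, -0.7, -0.0]
finger_gap: 0.2
```

```bash
python3 - <<'E'
from h import *
st=env.read_state();p=env.camera('wrist');c=cam(p,st);np.savez('w11.npz',K=c[0],R=c[1],t=c[2])
cv2.imwrite('pics/w11.png',cv2.cvtColor(cv2.resize(p['color'],None,fx=1.5625,fy=1.5625,interpolation=cv2.INTER_CUBIC),cv2.COLOR_RGB2BGR))
E
```

```text
(no output)
```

View pics/w11.png

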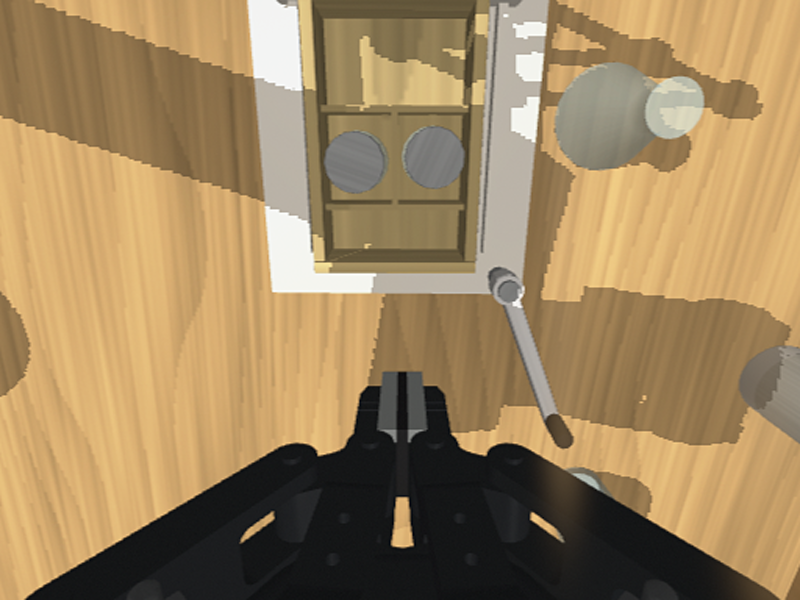

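```bash
python3 - <<'E'
from h import *
d=np.load('w11.npz');c=(d['K'],d['R'],d['t']);B=np.radians(93.45)
def bay(w): 
    d=w[:2]-[504.4,25.4];return np.array([d[0]*np.cos(B)+d[1]*np.sin(B),-d[0]*np.sin(B)+d[1]*np.cos(B)]).round(1)
for n,uv,z in [('rearL',(314,272),68),('rearR',(475,272),68),('frontL',(300,2),68),('stepL',(272,293),18),('post',(509,292),62),('knob',(562,437),86),('jarA',(355,162),80),('jarB',(434,157),80)]:
    w=back(c,np.array(uv)/1.5625,z);print(n,w.round(1),bay(w))
# path
for q in [1.95,1.8,1.6,1.4,1.2,1.0,.8,.6,.4,.2,.1,.05,0,-.03]:
    n=np.array([np.cos(q),np.sin(q)]);e=np.array([-np.sin(q),np.cos(q)])
    s=11*abs(n[0])+15*abs(n[1]);b=np.array([15,-80])+88*e-(6+s)*n
    w=np.array([504.4,25.4])+[b[0]*np.cos(B)-b[1]*np.sin(B),b[0]*np.sin(B)+b[1]*np.cos(B)]
    print(q,b.round(),w.round(1))
E
```

```text
rearL [446.2  52.1  68. ] [30.1 56.5]
rearR [555.9  58.6  68. ] [ 30.  -53.4]
frontL [438.3 211.3  68. ] [189.5  54.8]
stepL [403.6  18.8  18. ] [ -0.6 101. ]
post [582.7  44.   62. ] [ 13.8 -79.2]
knob [629.8 -56.7  86. ] [ -89.5 -120.2]
jarA [473.2 126.   80. ] [102.3  25.1]
jarB [520.9 131.8  80. ] [105.2 -22.9]
1.95 [ -58. -135.] [642.5 -24.2]
1.8 [ -65. -122.] [630.6 -32.6]
1.6 [ -72. -104.] [612.4 -40.6]
1.4 [-76. -87.] [596.2 -44.8]
1.2 [-76. -70.] [579.3 -45.9]
1.0 [-72. -53.] [561.8 -43.6]
0.8 [-65. -36.] [544.5 -37.4]
0.6 [-54. -21.] [528.3 -27.4]
0.4 [-40.  -8.] [514.3 -13.6]
0.2 [-22.   2.] [503.4   3.5]
0.1 [-12.   6.] [499.4  12.9]
0.05 [-7.  7.] [497.8  17.9]
0 [-2.  8.] [496.5  22.9]
-0.03 [0. 8.] [495.9  25.1]
```

The carrier's rear rim is at bay x=30.0 on both sides (30 expected), it lies square between the rails and both jars are upright. Now the keeper: move to the outer side of the bar.

>>> move_arm --plan '[[[35,-17,-20,0,0,0,255],[70,-34,-40,0,0,0,255],[105,-50,-60,0,0,0,255],[140,-67,-80,0,0,0,255],[153,-73,-100,0,0,0,255],[153,-73,-120,0,0,0,255],[153,-73,-150,0,0,0,255],[153,-73,-175,0,0,0,255],[153,-73,-183,0,0,0,255],[153,-73,-183,0,0,0,255]]]'

```text
clock: 16.2
eef_pos: [657.6, -18.6, 61.2]
eef_rot: [-179.6, -0.0, 93.4]
contact_force: [-0.3, -0.4, -0.1]
finger_gap: 0.0
```

```bash
python3 look.py l12
```

```text
[-0.3 -0.4 -0.1]
```

View pics/l12.png

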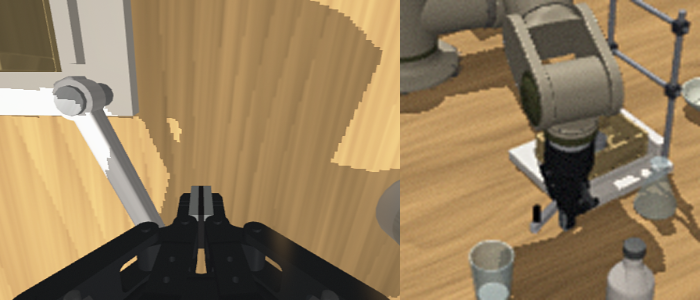

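```bash
python3 -c "
from h import *
print(env.read_state()['eef_pos'])"
```

```text
[659.50969854 -18.70461847  65.1098096 ]
```

>>> move_arm --plan '[[[-9,-3,0,0,0,0,255],[-17,-6,0,0,0,0,255],[-23,-10,0,0,0,0,255],[-29,-14,0,0,0,0,255],[-38,-18,0,0,0,0,255],[-47,-22,0,0,0,0,255],[-55,-24.5,0,0,0,0,255],[-63,-26,0,0,0,0,255],[-72,-27,0,0,0,0,255],[-80,-27,0,0,0,0,255],[-89,-26.5,0,0,0,0,255],[-98,-25,0,0,0,0,255],[-107,-22,0,0,0,0,255],[-115,-18.5,0,0,0,0,255],[-123,-14,0,0,0,0,255],[-131,-8.5,0,0,0,0,255],[-138,-2,0,0,0,0,255],[-145,5,0,0,0,0,255],[-151,13,0,0,0,0,255],[-156,22,0,0,0,0,255]]]'

```text
clock: 17.97
eef_pos: [502.8, 4.1, 65.2]
eef_rot: [180.0, 0.1, 93.4]
contact_force: [1.5, -0.7, 0.5]
finger_gap: -0.0
```

```bash
python3 look.py l13; python3 -c "
from h import *
print(env.read_state()['eef_pos'])"
```

```text
[ 1.5 -0.7  0.5]
[502.44631881   4.83951358  65.1004176 ]
```

View pics/l13.png

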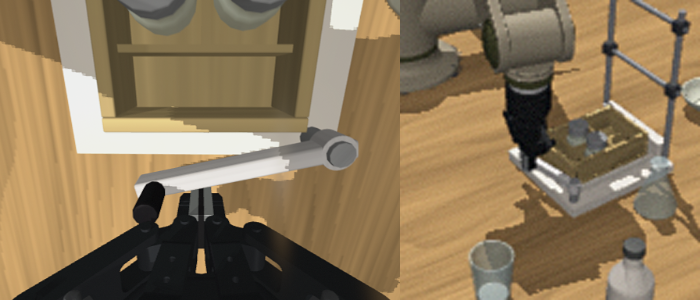

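>>> move_arm --plan '[[[-2,4,0,0,0,0,255],[-3.5,8,0,0,0,0,255],[-4.5,12,0,0,0,0,255],[-5.5,16,0,0,0,0,255],[-6,18,0,0,0,0,255],[-6,19.5,0,0,0,0,255],[-6,19.5,0,0,0,0,255]]]'

```text
clock: 18.65
eef_pos: [496.4, 23.7, 65.0]
eef_rot: [-179.9, 0.1, 93.6]
contact_force: [-1.0, -6.2, -0.1]
finger_gap: -0.1
```

>>> move_arm --plan '[[[0,1,0,0,0,0,255],[0,2,0,0,0,0,255],[0,2,0,0,0,0,255]]]'

```text
clock: 18.9
eef_pos: [496.4, 23.9, 65.1]
eef_rot: [-179.9, 0.3, 93.6]
contact_force: [-1.9, -12.6, 0.5]
finger_gap: -0.0
```

The keeper is hard against its stop: 12.6 N with no further travel. Backing straight off, rising and checking.

>>> move_arm --plan '[[[0.5,-8,0,0,0,0,255],[1,-20,0,0,0,0,255],[2,-40,10,0,0,0,255],[2,-45,50,0,0,0,255],[2,-35,90,0,0,0,255],[2,-10,130,0,0,0,255],[2,20,165,0,0,0,255],[2,40,190,0,0,0,255],[2,40,190,0,0,0,255],[2,40,190,0,0,0,255]]]'

```text
clock: 19.73
eef_pos: [498.7, 64.4, 256.5]
eef_rot: [179.9, 0.4, 93.7]
contact_force: [0.3, -0.2, 0.3]
finger_gap: 0.1
```

```bash
python3 - <<'E'
from h import *
st=env.read_state();p=env.camera('wrist');c=cam(p,st);np.savez('w14.npz',K=c[0],R=c[1],t=c[2])
cv2.imwrite('pics/w14.png',cv2.cvtColor(cv2.resize(p['color'],None,fx=1.5625,fy=1.5625,interpolation=cv2.INTER_CUBIC),cv2.COLOR_RGB2BGR))
p=env.camera('scene')['color'];p=p[110:250,200:340]
cv2.imwrite('pics/l14.png',cv2.cvtColor(cv2.resize(p,None,fx=4,fy=4,interpolation=cv2.INTER_CUBIC),cv2.COLOR_RGB2BGR))
E
```

```text
(no output)
```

View pics/w14.png

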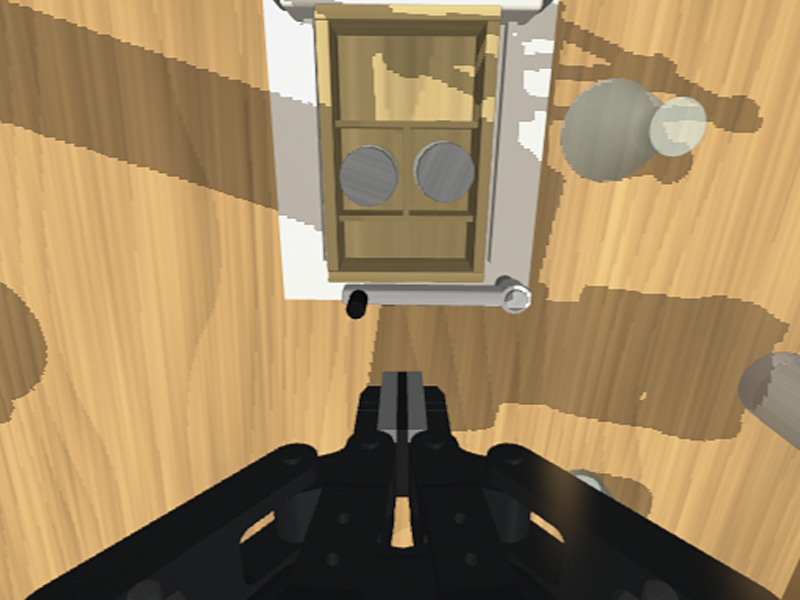

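View pics/l14.png

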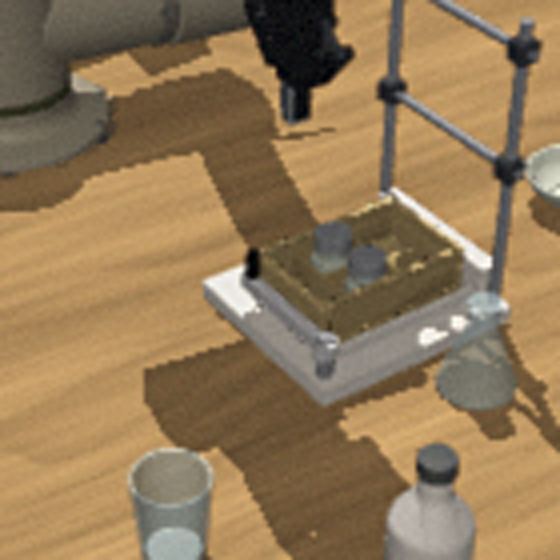

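```bash
python3 - <<'E'
from h import *
d=np.load('w14.npz');c=(d['K'],d['R'],d['t']);B=np.radians(93.45)
def bay(w): 
    d=w[:2]-[504.4,25.4];return np.array([d[0]*np.cos(B)+d[1]*np.sin(B),-d[0]*np.sin(B)+d[1]*np.cos(B)]).round(1)
for n,uv,z in [('rearL',(329,282),68),('rearR',(484,281),68),('frontL',(315,6),68),('frontR',(501,4),68),('stepL',(287,299),18),('post',(516,298),62),('knob',(356,310),86),('jarA',(369,177),80),('jarB',(445,172),80)]:
    w=back(c,np.array(uv)/1.5625,z);print(n,bay(w))
E
```

```text
rearL [29.4 55.4]
rearR [ 30.5 -53.8]
frontL [198.   55.6]
frontR [199.4 -53.4]
stepL [-0.  98.9]
post [ 15.9 -79. ]
knob [15.  35.2]
jarA [101.9  25.1]
jarB [105.1 -22.7]
```

Everything matches: rear rim at x≈30, front rim at x≈199, knob at (15, 35) and both jars upright. Handing in.

```bash
python3 -c "
from h import *
print(env.job_done())"
```

```text
the job is handed in; nothing more can be done
None
```

The carrier is in the bay, flat between the rails and against the backstop, with the keeper shut behind it. I handed the job in at about 20 s on the robot's clock.

I pinched the leading wall and raised only that end, about 9°, with the trailing end on the bench. I drew the leading end onto the step and let go. Then I pushed the trailing wall with two spread fingers, easing off once so the carrier dropped flat. I pushed it on until it met the backstop and swung the keeper shut with the closed fingers.

| Last check | Measured | Should be |
|---|---|---|
| Carrier's rear rim, bay x | 29.4 and 30.5 mm | 30 mm |
| Carrier's front rim, bay x | 198.0 and 199.4 mm | 200 mm |
| Push against the backstop | 13 N, no further travel | firm contact |
| Keeper knob in the bay frame | (15.0, 35.2) mm | (15, 35) mm, fully shut |
| Push against the keeper's stop | 12.6 N, no further travel | firm contact |

- **Jars:** both were upright in their cells.
- **Bystanders:** the arm kept clear of the beaker, flask and bowl. I judged this by eye in the last pictures and did not measure their positions again.
- **Disagreements:** none failed. The 1–2 mm differences are within what the calibration allows.

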